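Weigh a pair of tops on the beam scale and pull the heavy one

TASK

Check the pair of black tops on the beam scale: throw the arrest lever fully over to free the beam, let the beam tip and come to rest, then swing the lever fully back to arrest it, without slamming the lever either way. Only with the beam arrested, reach in under it and take out the heavier top, and set it down on its head in the clay saucer for trimming, without dropping it. Leave the lighter top on its pan and the other things on the counter where they are.

Things in the scene. Friction and masses are not known exactly. Their poses are not given: they have to be found in the camera images.
- scale: beam scale; origin at table height under the middle of its mahogany base (440 mm along y, 200 along x, upper face 40 mm up). x points to its back (lever on the -x side, facing the robot), y along the beam, z up. A column in the middle carries the brass beam (380 mm long over its end nuts, 14 mm thick) on a knife edge 290 mm above the table; a pan hangs from each end.
- pan_left_floor (a point): centre of the floor of the brass pan on the scale's +y side, 160 mm from the column; 65 mm above the table while arrested. Pan 157 mm across, rim 6 mm above its floor. Each pan hangs from its beam end on a steel bow in the plane of the beam; it can swing a little only sideways (along y). Beam and bow are straight above it: reach in from the front, tool leaning 30 to 50 degrees.
- pan_right_floor (a point): the same for the pan on the scale's -y side. Each bow has two 5 mm rods at the pan's edges, 76 mm either side of the pan's centre along y, upright from the pan to 215 mm above the table, then running in to the beam end. The pans are open to the front (-x) and back.
- arrest_lever (a joint): arrest lever at the middle of the base's front, turning about a front-to-back shaft: 0 = arrested (leaning 40 degrees to the scale's -y side), 1.4 rad = beam free (leaning 40 degrees to the +y side). End stops at both; it stays where it is left and takes about 2 N at the knob. A cam on it moves a yoke whose two pins hold the beam level from below.
- lever_knob (a point): centre of the black ball knob (24 mm across) on the end of the arrest lever, 90 mm from the lever's shaft axis; the lever's rod is 10 mm thick. It stands 47 mm in front of the base.
- lever_pivot (a point): point on the lever's shaft axis in the plane in which the knob moves (147 mm in front of the column's axis, 26 mm above the table). The shaft runs along the scale's x axis.
- beam (a joint): tilt of the beam: 0 = level (arrested), stops at -0.1 and +0.1 rad. Positive: the scale's +y end is up and the -y end (its pan, and the heavier top) is down 16 mm.
- top_a_band (a point): one of the pair: a black top with a gold band, 89 mm tall, standing on its flat head (34 mm across), steel tip up, near the middle of a pan. Point: on its axis, mid-band, 34 mm above what it stands on; z up. Grip the band: 56 mm across, 13 mm high, upright sides. Both tops look alike, weigh 0.09 to 0.15 kg and differ by 20 g or more; the beam shows which is heavier.
- top_b_band (a point): the other of the pair: a black top with a gold band, 89 mm tall, standing on its flat head (34 mm across), steel tip up, near the middle of a pan. Point: on its axis, mid-band, 34 mm above what it stands on; z up. Grip the band: 56 mm across, 13 mm high, upright sides. Both tops look alike, weigh 0.09 to 0.15 kg and differ by 20 g or more; the beam shows which is heavier.
- top_a: the top of top_a_band; origin at the middle of its flat head, on which it stands.
- top_b: the top of top_b_band; origin at the middle of its flat head, on which it stands.
- saucer_floor (a point): centre of the flat inner floor (about 110 mm across, 6 mm above the table) of the brown glazed clay saucer, which is 164 mm across and 24 mm high, standing on the counter to the left or the right in front of the scale.
- compass: brass compass lying on the counter, 140 mm long, 14 mm high; leave it.
- wax_brush: brush with a wooden handle, 170 mm long, lying on the counter; leave it.
- wax_tin: round steel tin, 72 mm across, 60 mm high; leave it.
- turned_blank: pale turned wooden blank, 60 mm across, 90 mm high, standing; leave it.
- spindle_gauge: flat steel gauge plate with notches, 150 by 60 by 6 mm, lying on the counter; leave it.
There are look-alikes about, which are no part of the job. What is shaped like the part that bears saucer_floor but grey is not meant. What is shaped like the top_a but green is not meant.

How it is judged:
By the outcome, as a careful person would: the job done as asked, in the order asked, and still so for the second after the job is handed in, with the robot touching nothing.
It also fails if it takes over 70 s, if anything falls off the work surface, if the arm or the gripper's body presses on something with over 40 N, if the wrist force passes 120 N, or if a joint passes its speed limit or range.

ROBOT

A 6-joint arm with a two-finger parallel gripper is mounted at the origin on the work surface. World frame = base frame: x ahead of the robot, y to its left, z up, the work surface at z = 0. Lengths are in mm, angles in rad, forces in N, time in s.
With the tool pointing down it reaches from about 350 to 975 mm from the base axis. Payload 7.1 kg.
Tool frame: the origin (TCP) lies midway between the tips of the shut fingers; the grasp point (between the pads) lies pinch_z behind it (pinch_z is the distance from the TCP to the grasp point, in mm); z points along the fingers, y is the line along which they close (so a half turn about z gives the same grasp; the last joint's range is limited). The gripper opens to 88 mm and grips with 3 to 60 N. Pads are 20 mm wide; open, the fingers measure 115 mm over their backs; the gripper's body (75 mm by 178 mm) begins 61 mm behind the grasp point.
Start: joints at [-1.312, 0.423, 1.63, -0, 1.089, -0.019], TCP at [171.419, -601.016, 222.675] pointing down, gripper open.
Joint ranges: [-3, 3], [-0.9, 2.11], [0.09, 2.58], [-1.31, 4.45], [0.11, 2.69], [-2.54, 2.54]. Speed limits (rad/s): [2.39, 2.39, 3.01, 3.14, 3.14, 3.14].

INTERFACE

Orientations are given as a rotation vector (axis times angle).
In Python, from workcell import get_obs, get_image, close_job, pinch_z gives the robot as it stands.
- The arm moves only by the tool jog_arm, never from a script. Its argument "commands" is a list of rows, each a list of 3 entries, a list of its own where there are three numbers: the gripper command: -1 is shut, 1 is fully open, values between are in proportion, then the shift along the tool's x, y, z as a fraction of full scale, then the turn, a rotation vector about the tool's x, y, z as a fraction of full scale. In form: [[gripper, [tx, ty, tz], [rx, ry, rz]], ...]. A call has 1 to 10 rows; each row shifts and turns the commanded pose from where the row before left it, along the tool's axes as they then stand; what a row does not reach is not made up. Full scale, the value 1, is 0.1 m for a shift and 45 degrees for a turn. A row lasts 1/10 s, in which the tool goes at most 50 mm and 8.59 degrees, less where a joint would pass 70% of its speed; a pose out of reach is approached as far as the arm can. A call with a number of a shift or a turn outside -1 to 1 is refused whole. A call with a gripper value outside its range is refused whole. The fingers move at their own pace and stop on an object; the grip force is fixed at half the most. Time passes only in rows, so rows that do not move let the fingers close. It gives the time, the measured TCP pose, the force, the opening and the grip force at its end, in the units of the state.
- get_obs(): the state, without advancing time (a new reading comes with each control period).
- get_image(name): name is "scene" or "top" or "wrist"; returns a dict with "image" (400x640x3 uint8, blue, green, red), "z_map" (400x640 float32, mm along the optical axis (not along the pixel's ray), 0 where there is no reading), "intrinsics" (3x3 intrinsics, pixels), "eye" and "orientation" of the camera in the world; the wrist camera has in their place "mount" (4x4, takes a point from camera to tool coordinates, whose origin is the TCP and whose axes are the flange's). Camera axes: x right, y down, z forward; pixel columns grow to the right and rows downward; lengths in mm; the calibration is good to about 2 mm. A picture is of the moment at which its call begins: read the wrist's pose just before it.
- close_job(): hands the job in; it is judged then, once.
The state is a dict: "t": time; "qpos": joint angles; "qvel": joint speeds; "joint_torque": joint torques, N m; "ee_pos": TCP position; "orientation": TCP orientation; "ft_force": force on the tool from outside, world axes, zero at the start; "moment": the same for the moment, N m; "width": finger opening in mm; "grasp_force": force on a finger pad.
Only numpy, scipy, OpenCV 4.12 (cv2) and the standard library are available. Lean on these libraries where they do the work, as an engineer would, in place of code of your own. Each camera call takes 0.05 s, during which the arm holds its last target. There are 200 camera calls.

## Working session

There is one attempt and no reset: what is moved stays moved. The work goes in short steps, Python scripts to look and compute and a tool call to move; the robot and the scene stay as the last step left them, time stands still between calls to the robot, and variables do not carry over. Pictures are saved under pics/ and viewed, at most 10 in all, crops included, and the job is handed in when it is done.

Besides the shell and the picture viewer there is one more tool, called after "Emit:" by a JSON object that holds its "api" and its "payload", one argument or row to a line. jog_arm: Moves the arm, as the interface text tells. Its arguments: {"type":"object","properties":{"commands":{"type":"array","items":{"type":"array"}}},"required":["commands"]}

```bash
ls; mkdir -p pics; cat > h.py <<'E'
import numpy as np, cv2
from scipy.spatial.transform import Rotation as R
from workcell import get_obs, get_image, close_job, pinch_z
def cam(n):
    o=get_obs(); d=get_image(n); K=np.array(d["intrinsics"])
    if n=="wrist":
        T=np.eye(4); T[:3,:3]=R.from_rotvec(o["orientation"]).as_matrix(); T[:3,3]=o["ee_pos"]
        M=T@np.array(d["mount"]); return d["image"],d["z_map"],K,M[:3,:3],M[:3,3]
    q=np.array(d["orientation"]); 
    Rm=q if q.shape==(3,3) else R.from_rotvec(q).as_matrix()
    return d["image"],d["z_map"],K,Rm,np.array(d["eye"])
def cloud(z,K,Rm,e):
    v,u=np.mgrid[:z.shape[0],:z.shape[1]]
    p=np.stack([(u-K[0,2])/K[0,0]*z,(v-K[1,2])/K[1,1]*z,z],-1)
    return p@Rm.T+e
def onplane(u,v,h,K,Rm,e):
    r=Rm@np.array([(u-K[0,2])/K[0,0],(v-K[1,2])/K[1,1],1]); return e+r*(h-e[2])/r[2]
E
python3 - <<'E'
from h import *
for n in("scene","top"):
    c=cam(n); cv2.imwrite(f"pics/{n}1.png",c[0]); print(n,c[4],c[3].round(3).tolist(),c[2].tolist()); np.savez(f"{n}1.npz",*c)
o=get_obs(); print(o,pinch_z() if callable(pinch_z) else pinch_z)
E
```

```text
pics
scene [1155.76396937  829.00207133 1173.45506023] [[-0.77, 0.419, -0.48], [0.637, 0.528, -0.562], [0.018, -0.739, -0.674]] [[510.67320537069656, 0.0, 317.70642756694156], [0.0, 510.67320537069656, 205.8436528684301], [0.0, 0.0, 1.0]]
top [ 175.95460427  -17.88616655 1933.43437467] [[-0.02, -0.989, 0.149], [-1.0, 0.022, 0.01], [-0.014, -0.149, -0.989]] [[492.58906381135256, 0.0, 315.31337390226275], [0.0, 492.58906381135256, 196.73800930295383], [0.0, 0.0, 1.0]]
{'t': 0.1, 'qpos': array([-1.31202196e+00,  4.23764940e-01,  1.63059722e+00, -4.03302381e-06,
        1.08858258e+00, -1.90275252e-02]), 'qvel': array([ 0.00047908, -0.00268278, -0.00215274, -0.00171097,  0.00027894,
       -0.00041345]), 'joint_torque': array([ 2.12037362e-04, -5.45612383e+01, -2.74325448e+01,  6.45276485e-02,
        1.87561742e-02, -2.46568897e-05]), 'ee_pos': array([ 171.28291311, -600.56073668,  221.9855244 ]), 'orientation': array([-3.11000577e+00, -4.34785470e-01,  2.59445248e-04]), 'ft_force': array([-0.0691586 , -1.38978974, -0.93424108]), 'moment': array([ 0.01767037,  0.01846028, -0.00032487]), 'grasp_force': 0.0, 'width': 87.55808141691335} 18.700000000000003
```

View pics/scene1.png

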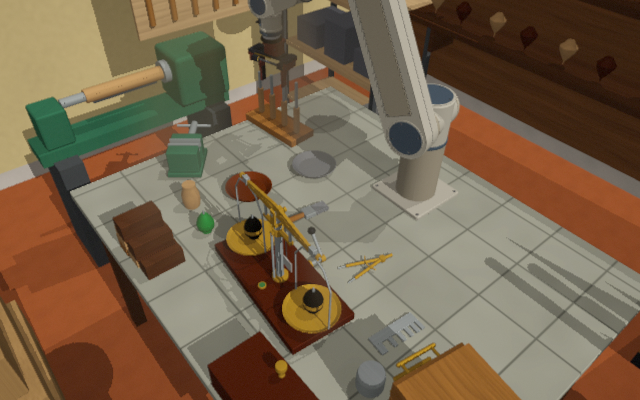

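View pics/top1.png

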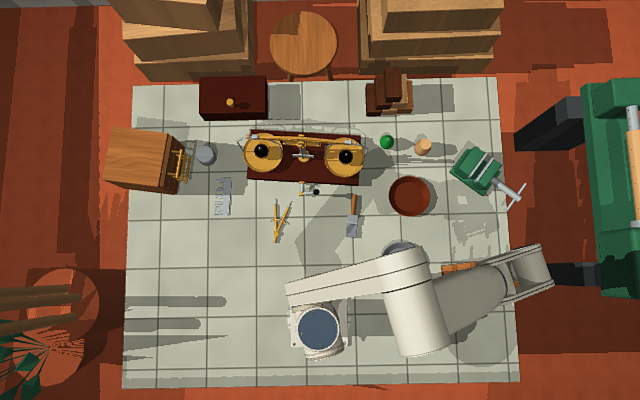

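The top view shows black tops at (262,151) on the +y pan and (345,157) on the -y pan, and the knob at about (316,192). The brown saucer is at (410,196). Look-alikes are the grey saucer (400,250) and the green top (387,142), neither meant. Compass is at (282,220), brush (353,215), gauge (223,196), tin (206,154) and blank (423,145).

```bash
python3 - <<'E'
from h import *
f=np.load("top1.npz"); im,z,K,Rm,e=[f[f"arr_{i}"] for i in range(5)]
P=cloud(z,K,Rm,e)
def box(c): return P[...,0],P[...,1],P[...,2]
X,Y,Z=box(0)
hsv=cv2.cvtColor(im,cv2.COLOR_BGR2HSV)
u0,u1,v0,v1=235,375,120,200
reg=np.zeros(z.shape,bool); reg[v0:v1,u0:u1]=1
# base
m=reg&(abs(Z-40)<8)&(z>0)
r=cv2.minAreaRect(P[m][:,:2].astype(np.float32)); print("base",r,cv2.boxPoints(r).tolist(), m.sum())
# saucer: brown
s=np.zeros(z.shape,bool); s[165:230,375:445]=1
s&=(hsv[...,0]<15)&(hsv[...,1]>120)
c=max(cv2.findContours(s.astype(np.uint8),0,2)[0],key=cv2.contourArea)
(u,v),rad=cv2.minEnclosingCircle(c); print("saucer",u,v,rad,onplane(u,v,20,K,Rm,e)); 
q=P[s]; print((q[:,:2].max(0)+q[:,:2].min(0))/2,q[:,:2].ptp(0) if hasattr(q,'ptp') else np.ptp(q[:,:2],0),np.percentile(q[:,2],[5,50,95]))
# knob & tops dark
dk=(im.max(2)<45)
for name,(a,b,cc,d),h in(("knob",(300,330,180,205),None),("topL",(245,280,135,170),None),("topR",(328,362,140,175),None)):
    k=np.zeros(z.shape,bool); k[cc:d,a:b]=1; k&=dk
    n,l,st,cen=cv2.connectedComponentsWithStats(k.astype(np.uint8)); 
    for i in range(1,n):
        if st[i,4]>8: print(name,cen[i],st[i,4],np.median(P[l==i],0),np.percentile(Z[l==i],[5,95]))
# gold bands/pans
for name,(a,b,cc,d) in(("panL",(240,284,130,175)),("panR",(325,366,135,180))):
    k=np.zeros(z.shape,bool); k[cc:d,a:b]=1; k&=(Z>58)&(Z<76)
    q=P[k][:,:2]; (c2,r2)=cv2.minEnclosingCircle(q.astype(np.float32)); print(name,c2,r2,np.median(Z[k]))
cv2.imwrite("pics/crop1.png",cv2.resize(im[110:240,230:450],None,fx=3.6,fy=3.6,interpolation=cv2.INTER_CUBIC))
E
```

```text
base ((597.7207641601562, 47.20332336425781), (438.37786865234375, 255.64804077148438), 85.17469787597656) [[451.9120788574219, -160.4564666748047], [706.654052734375, -181.96104431152344], [743.5294189453125, 254.8631134033203], [488.7874755859375, 276.36767578125]] 2385
saucer 408.9085998535156 195.7042999267578 20.815963745117188 [ 460.22825648 -364.63402499   20.        ]
[ 357.81426063 -231.16167193] [363.71931272 426.55101076] [ 0.09383906 10.19786897 26.62018243]
knob [317.81481481 182.37037037] 27 [520.22376902 -13.36546981  27.84746858] [10.01302567 38.43945851]
knob [315.85714286 191.80952381] 21 [469.44853322  -1.52707352 104.31628831] [ 92.49280144 111.70341417]
topL [261.03076923 150.56923077] 130 [627.64622122 200.88069627 126.72097841] [109.81026983 140.62844185]
topR [358.11111111 141.44444444] 9 [ 677.19282314 -171.33708199   42.79491671] [34.66934346 49.62263589]
topR [345.19117647 156.40441176] 136 [ 597.43585703 -113.24901452  125.3900061 ] [106.01536297 141.58354906]
panL (633.3978881835938, 209.09840393066406) 85.28257751464844 66.60617362856101
panR (612.8511352539062, -112.88912963867188) 79.15072631835938 65.14852617246879
```

View pics/crop1.png

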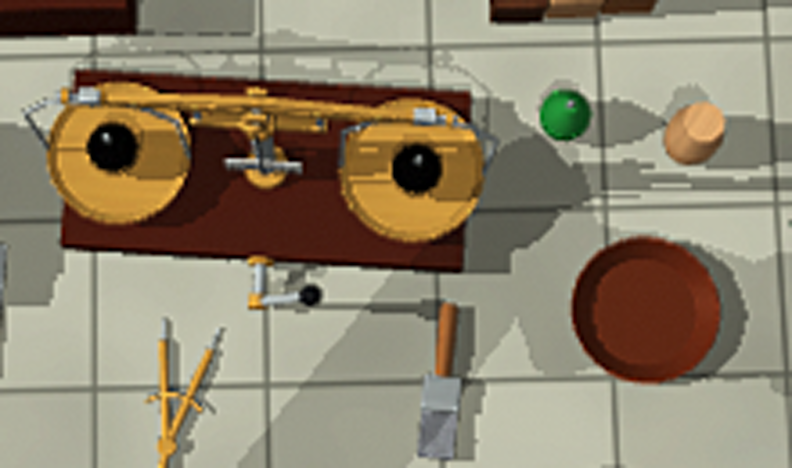

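The crop confirms the black tops, one on each pan, with the knob leaning to -y and the brown saucer distinct from the grey one. Next I refine the scale pose from the mahogany colour.

```bash
python3 - <<'E'
from h import *
f=np.load("top1.npz"); im,z,K,Rm,e=[f[f"arr_{i}"] for i in range(5)]
P=cloud(z,K,Rm,e); Z=P[...,2]
hsv=cv2.cvtColor(im,cv2.COLOR_BGR2HSV)
m=np.zeros(z.shape,np.uint8); m[122:190,240:372]=1
m&=((hsv[...,0]<10)|(hsv[...,0]>170)).astype(np.uint8)&(hsv[...,1]>120).astype(np.uint8)&(abs(Z-40)<7)
m=cv2.morphologyEx(m,cv2.MORPH_OPEN,np.ones((2,2)))
ys,xs=np.nonzero(m)
q=np.array([onplane(u,v,40,K,Rm,e)[:2] for u,v in zip(xs,ys)],np.float32)
r=cv2.minAreaRect(q); print(r,cv2.boxPoints(r).round(1).tolist(),len(q))
# saucer crisp
s=np.zeros(z.shape,np.uint8); s[168:228,380:440]=1
s&=((hsv[...,0]<15)&(hsv[...,1]>120)).astype(np.uint8)
c=max(cv2.findContours(s,0,2)[0],key=cv2.contourArea)[:,0]
w=np.array([onplane(u,v,22,K,Rm,e)[:2] for u,v in c],np.float32); print(cv2.minEnclosingCircle(w))
# scene view for same
f=np.load("scene1.npz"); im,z,K,Rm,e=[f[f"arr_{i}"] for i in range(5)]
hsv=cv2.cvtColor(im,cv2.COLOR_BGR2HSV); P=cloud(z,K,Rm,e)
dk=(im.max(2)<50)
for n,(a,b,cc,d) in dict(knob=(300,322,222,240),L=(298,330,280,320),R=(240,268,208,245)).items():
    k=np.zeros(z.shape,bool); k[cc:d,a:b]=1;k&=dk; ys,xs=np.nonzero(k); print(n,xs.mean(),ys.mean(),len(xs),P[k].mean(0))
E
```

```text
((617.8448486328125, 40.93278503417969), (436.4756164550781, 197.89585876464844), 85.34184265136719) [[501.5, -168.5], [698.7000122070312, -184.60000610351562], [734.2000122070312, 250.39999389648438], [536.9000244140625, 266.5]] 1739
((459.9061279296875, -364.0338439941406), 80.74141693115234)
knob nan nan 0 [nan nan nan]
L 312.62307692307695 298.98846153846154 260 [643.52915414 218.79294449 127.81967326]
R 252.32 226.40444444444444 225 [612.0929819  -98.26930711 121.44953961]<stdin>:21: RuntimeWarning: Mean of empty slice.
  ret = ret.dtype.type(ret / rcount)
  ret = um.true_divide(
```

```bash
cat >> h.py <<'E'
yaw=-0.0813; S0=np.array([618.,41.,0]); SX=np.array([np.cos(yaw),np.sin(yaw),0]); SY=np.array([-np.sin(yaw),np.cos(yaw),0])
def sc(x,y,z): return S0+SX*x+SY*y+np.array([0,0,z])
def down(az):  # tool pointing down, jaw axis (tool y) along azimuth az
    y=np.array([np.cos(az),np.sin(az),0]); zt=np.array([0,0,-1.]); return np.stack([np.cross(y,zt),y,zt],1)
def lean(az,l): # tool z leaning forward toward azimuth az by l from down, jaws horizontal
    zt=np.array([np.cos(az)*np.sin(l),np.sin(az)*np.sin(l),-np.cos(l)]); y=np.array([-np.sin(az),np.cos(az),0]); return np.stack([np.cross(y,zt),y,zt],1)
def plan(p0,R0,p1,R1,n):
    d=(np.array(p1)-p0)/n; w=R.from_matrix(R0.T@R1).as_rotvec()/n; Ri=R0.copy()
    for i in range(n):
        print((Ri.T@d/100).round(3).tolist(),(w/np.pi*4).round(3).tolist()); Ri=Ri@R.from_rotvec(w).as_matrix()
    print("axis-turn deg",np.degrees(np.linalg.norm(w)),"mm",np.linalg.norm(d))
def cur():
    o=get_obs(); return np.array(o["ee_pos"]),R.from_rotvec(o["orientation"]).as_matrix()
E
python3 - <<'E'
from h import *
p,Rc=cur(); k=sc(-147,-57.9,95); print(k,Rc.round(3).tolist())
k[0]-=0; plan(p,Rc,k+[0,0,95],down(yaw),15)
E
```

```text
[466.78345857  -4.77081601  95.        ] [[0.962, 0.274, -0.0], [0.274, -0.962, 0.001], [0.0, -0.001, -1.0]]
[0.298, -0.328, 0.022] [-0.0, -0.0, -0.103]
[0.324, -0.303, 0.022] [-0.0, -0.0, -0.103]
[0.347, -0.276, 0.022] [-0.0, -0.0, -0.103]
[0.368, -0.247, 0.022] [-0.0, -0.0, -0.103]
[0.387, -0.216, 0.022] [-0.0, -0.0, -0.103]
[0.403, -0.184, 0.022] [-0.0, -0.0, -0.103]
[0.417, -0.151, 0.022] [-0.0, -0.0, -0.103]
[0.428, -0.117, 0.022] [-0.0, -0.0, -0.103]
[0.436, -0.082, 0.021] [-0.0, -0.0, -0.103]
[0.441, -0.047, 0.021] [-0.0, -0.0, -0.103]
[0.443, -0.011, 0.021] [-0.0, -0.0, -0.103]
[0.443, 0.025, 0.021] [-0.0, -0.0, -0.103]
[0.439, 0.06, 0.021] [-0.0, -0.0, -0.103]
[0.433, 0.096, 0.021] [-0.0, -0.0, -0.103]
[0.424, 0.13, 0.021] [-0.0, -0.0, -0.103]
axis-turn deg 4.628327180028464 mm 44.38764971925865
```

Emit:
{"api": "jog_arm", "payload": {
  "commands": [
    [1,[0.3,-0.33,0.02],[0,0,-0.1]],
    [1,[0.32,-0.3,0.02],[0,0,-0.1]],
    [1,[0.35,-0.28,0.02],[0,0,-0.1]],
    [1,[0.37,-0.25,0.02],[0,0,-0.1]],
    [1,[0.39,-0.22,0.02],[0,0,-0.1]],
    [1,[0.4,-0.18,0.02],[0,0,-0.1]],
    [1,[0.42,-0.15,0.02],[0,0,-0.1]],
    [1,[0.43,-0.12,0.02],[0,0,-0.1]],
    [1,[0.44,-0.08,0.02],[0,0,-0.1]],
    [1,[0.44,-0.05,0.02],[0,0,-0.1]]
  ]
}}

```text
t: 1.1
ee_pos: [373.1, -202.7, 202.6]
orientation: [2.706, 1.596, 0.0]
ft_force: [0.3, 0.4, -0.6]
width: 87.7
grasp_force: 0.0
```

Emit:
{"api": "jog_arm", "payload": {
  "commands": [
    [1,[0.44,-0.01,0.02],[0,0,-0.1]],
    [1,[0.44,0.02,0.02],[0,0,-0.1]],
    [1,[0.44,0.06,0.02],[0,0,-0.1]],
    [1,[0.43,0.1,0.02],[0,0,-0.1]],
    [1,[0.2,0.06,0.02],[0,0,-0.1]],
    [1,[0,0,0],[0,0,0]],
    [1,[0,0,0],[0,0,0]]
  ]
}}

```text
t: 1.8
ee_pos: [464.5, -29.7, 192.3]
orientation: [-2.345, -2.09, 0.001]
ft_force: [0.2, -0.9, 1.0]
width: 88.3
grasp_force: 0.0
```

```bash
python3 - <<'E'
from h import *
p,Rc=cur(); print(p,Rc.round(3).tolist())
c=cam("wrist"); cv2.imwrite("pics/w1.png",c[0]); np.savez("w1.npz",*c); print(c[4])
E
```

```text
[464.50638485 -29.67924329 192.34272423] [[0.115, 0.993, -0.001], [0.993, -0.115, -0.0], [-0.0, -0.001, -1.0]]
[473.3861824   49.94530443 354.14645593]
```

View pics/w1.png

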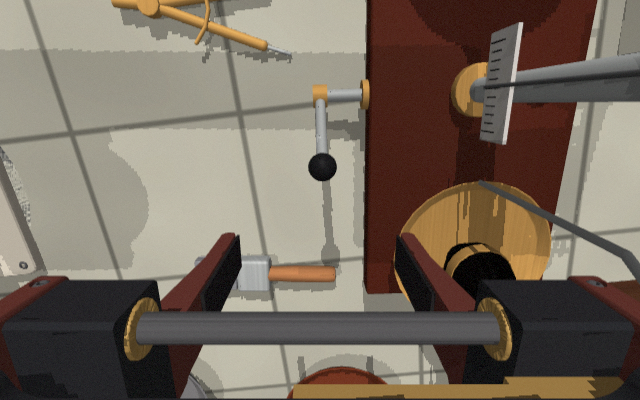

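The wrist view shows the knob at (322,167) and its lever from the hub at (320,95). The base front edge is near column 365, and the -y top's band is at (480,265).

```bash
python3 - <<'E'
from h import *
f=np.load("w1.npz"); im,z,K,Rm,e=[f[f"arr_{i}"] for i in range(5)]
P=cloud(z,K,Rm,e)
k=np.zeros(z.shape,np.uint8); k[148:188,302:342]=1; k&=(im.max(2)<60).astype(np.uint8)
k=cv2.morphologyEx(k,cv2.MORPH_OPEN,np.ones((5,5)))
c=max(cv2.findContours(k,0,2)[0],key=cv2.contourArea); (u,v),r=cv2.minEnclosingCircle(c); print(u,v,r,"knob",onplane(u,v,95,K,Rm,e),"pred",sc(-147,-57.9,95), "depth", P[k>0][:,2].max())
print("hub",onplane(320,95,26,K,Rm,e),P[93:98,317:323].reshape(-1,3).mean(0),sc(-147,0,26))
hsv=cv2.cvtColor(im,cv2.COLOR_BGR2HSV)
m=((hsv[...,0]<10)|(hsv[...,0]>170))&(hsv[...,1]>120)&(abs(P[...,2]-40)<6)
pts=[]
for v in list(range(10,75,3))+list(range(115,230,3)):
    u=np.nonzero(m[v])[0]; u=u[(u>340)&(u<400)]
    if len(u): pts.append(onplane(u[0],v,40,K,Rm,e))
pts=np.array(pts); a,b=np.polyfit(pts[:,1],pts[:,0],1); print("edge yaw",-np.arctan(a),"x at hubline",np.median((pts-S0)@SX))
p,Rc=cur(); kk=onplane(u,v,95,K,Rm,e)
E
```

```text
322.0 166.75 13.840710639953613 knob [470.94452602  -0.54751183  95.        ] pred [466.78345857  -4.77081601  95.        ] depth 354.1464559264499
hub [476.32274943  57.95919185  26.        ] [475.74893355  57.75377218  36.6208455 ] [471.48554468  52.93793884  26.        ]
edge yaw -0.08194788211421675 x at hubline -96.55425275694705Traceback (most recent call last):
  File "<stdin>", line 15, in <module>
  File "h.py", line 17, in onplane
    r=Rm@np.array([(u-K[0,2])/K[0,0],(v-K[1,2])/K[1,1],1]); return e+r*(h-e[2])/r[2]
         ~~~~~~~~^^^^^^^^^^^^^^^^^^^^^^^^^^^^^^^^^^^^^^^^^
ValueError: setting an array element with a sequence. The requested array has an inhomogeneous shape after 1 dimensions. The detected shape was (3,) + inhomogeneous part.
```

Emit:
{"api": "jog_arm", "payload": {
  "commands": [
    [1,[0.2,0.02,0.1],[0,0,-0.04]],
    [1,[0.1,0.01,0.3],[0,0,0]],
    [1,[0,0,0.35],[0,0,0]],
    [1,[0,0,0.25],[0,0,0]],
    [1,[0,0,0.12],[0,0,0]],
    [1,[0,0,0],[0,0,0]],
    [1,[0,0,0],[0,0,0]]
  ]
}}

```text
t: 2.55
ee_pos: [471.5, -0.9, 81.4]
orientation: [2.313, 2.125, 0.001]
ft_force: [-0.5, -0.5, -0.8]
width: 88.1
grasp_force: 0.0
```

```bash
sed -i 's/S0=np.array(\[618.,41.,0\])/S0=np.array([621.5,45.,0])/' h.py; python3 - <<'E'
from h import *
c=cam("wrist"); cv2.imwrite("pics/w2.png",c[0]); np.savez("w2.npz",*c); im,z,K,Rm,e=c
print(cur()[0])
E
```

```text
[471.88521454  -0.75331223  81.72662183]
```

View pics/w2.png

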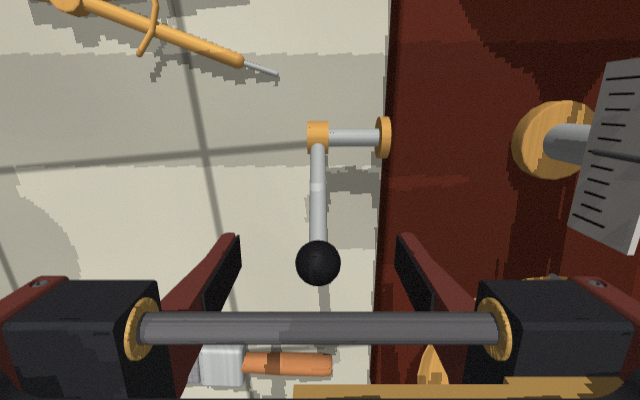

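The knob, at (318,263), is centred between the fingertips. I close on it and compute the arc steps.

```bash
python3 - <<'E'
from h import *
f=np.load("w2.npz"); im,z,K,Rm,e=[f[f"arr_{i}"] for i in range(5)]
print("knob",onplane(318,263,95,K,Rm,e),"pred",sc(-147,-57.9,95))
p,Rc=cur()
th=np.radians(-40)+np.linspace(0,1.4,21); s=(1-np.cos(np.pi*np.linspace(0,1,21)))/2; th=np.radians(-40.1)+1.4*s
w=np.array([sc(-147,90*np.sin(t),26+90*np.cos(t)) for t in th]); 
print((np.diff(w,axis=0)@Rc/100).round(3).tolist())
E
```

```text
knob [471.23885223  -0.86464758  95.        ] pred [470.28345857  -0.77081601  95.        ]
[[0.006, -0.0, -0.005], [0.018, -0.0, -0.014], [0.03, -0.0, -0.023], [0.043, -0.0, -0.029], [0.055, -0.0, -0.032], [0.068, -0.0, -0.033], [0.079, -0.0, -0.03], [0.088, -0.0, -0.024], [0.095, -0.0, -0.016], [0.098, -0.0, -0.005], [0.098, -0.0, 0.005], [0.095, -0.0, 0.016], [0.088, -0.0, 0.024], [0.079, -0.0, 0.03], [0.068, -0.0, 0.033], [0.055, -0.0, 0.032], [0.043, -0.0, 0.029], [0.03, -0.0, 0.023], [0.018, -0.0, 0.014], [0.006, -0.0, 0.005]]
```

Emit:
{"api": "jog_arm", "payload": {
  "commands": [
    [-1,[0,0,0],[0,0,0]],
    [-1,[0,0,0],[0,0,0]],
    [-1,[0,0,0],[0,0,0]],
    [-1,[0,0,0],[0,0,0]],
    [-1,[0,0,0],[0,0,0]],
    [-1,[0,0,0],[0,0,0]]
  ]
}}

```text
t: 3.2
ee_pos: [471.1, -0.2, 80.7]
orientation: [2.312, 2.127, 0.0]
ft_force: [0.3, -0.9, 0.2]
width: 43.5
grasp_force: 0.0
```

Emit:
{"api": "jog_arm", "payload": {
  "commands": [
    [-1,[0,0,0],[0,0,0]],
    [-1,[0,0,0],[0,0,0]],
    [-1,[0,0,0],[0,0,0]],
    [-1,[0,0,0],[0,0,0]],
    [-1,[0,0,0],[0,0,0]]
  ]
}}

```text
t: 3.7
ee_pos: [471.5, -0.3, 80.7]
orientation: [2.312, 2.126, 0.001]
ft_force: [2.0, -0.8, -2.1]
width: 22.1
grasp_force: 30.0
```

```bash
python3 - <<'E'
from h import *
p,Rc=cur()
s=np.interp(np.arange(31),[0,3,6,24,27,30],[0,.04,.14,.86,.96,1.]); th=-0.7+1.4*s
w=np.array([sc(-147,90*np.sin(t),26+90*np.cos(t)) for t in th]); 
d=(np.diff(w,axis=0)@Rc/100).round(3)
for i in d: print(i.tolist())
E
```

```text
[0.013, -0.0, -0.011]
[0.013, -0.0, -0.01]
[0.013, -0.0, -0.01]
[0.034, -0.0, -0.024]
[0.035, -0.0, -0.023]
[0.036, -0.0, -0.021]
[0.045, -0.0, -0.023]
[0.046, -0.0, -0.021]
[0.047, -0.0, -0.018]
[0.048, -0.0, -0.015]
[0.049, -0.0, -0.013]
[0.049, -0.0, -0.01]
[0.05, -0.0, -0.007]
[0.05, -0.0, -0.004]
[0.05, -0.0, -0.001]
[0.05, -0.0, 0.001]
[0.05, -0.0, 0.004]
[0.05, -0.0, 0.007]
[0.049, -0.0, 0.01]
[0.049, -0.0, 0.013]
[0.048, -0.0, 0.015]
[0.047, -0.0, 0.018]
[0.046, -0.0, 0.021]
[0.045, -0.0, 0.023]
[0.036, -0.0, 0.021]
[0.035, -0.0, 0.023]
[0.034, -0.0, 0.024]
[0.013, -0.0, 0.01]
[0.013, -0.0, 0.01]
[0.013, -0.0, 0.011]
```

Emit:
{"api": "jog_arm", "payload": {
  "commands": [
    [-1,[0.013,0,-0.011],[0,0,0]],
    [-1,[0.013,0,-0.01],[0,0,0]],
    [-1,[0.013,0,-0.01],[0,0,0]],
    [-1,[0.034,0,-0.024],[0,0,0]],
    [-1,[0.035,0,-0.023],[0,0,0]],
    [-1,[0.036,0,-0.021],[0,0,0]],
    [-1,[0.045,0,-0.023],[0,0,0]],
    [-1,[0.046,0,-0.021],[0,0,0]],
    [-1,[0.047,0,-0.018],[0,0,0]],
    [-1,[0.048,0,-0.015],[0,0,0]]
  ]
}}

```text
t: 4.7
ee_pos: [474.2, 32.9, 98.7]
orientation: [2.311, 2.127, 0.0]
ft_force: [4.8, -2.0, -3.4]
width: 22.6
grasp_force: 30.0
```

Emit:
{"api": "jog_arm", "payload": {
  "commands": [
    [-1,[0.049,0,-0.013],[0,0,0]],
    [-1,[0.049,0,-0.01],[0,0,0]],
    [-1,[0.05,0,-0.007],[0,0,0]],
    [-1,[0.05,0,-0.004],[0,0,0]],
    [-1,[0.05,0,-0.001],[0,0,0]],
    [-1,[0.05,0,0.001],[0,0,0]],
    [-1,[0.05,0,0.004],[0,0,0]],
    [-1,[0.05,0,0.007],[0,0,0]],
    [-1,[0.049,0,0.01],[0,0,0]],
    [-1,[0.049,0,0.013],[0,0,0]]
  ]
}}

```text
t: 5.7
ee_pos: [478.4, 82.7, 99.0]
orientation: [2.312, 2.127, 0.002]
ft_force: [2.7, -1.5, 8.3]
width: 22.7
grasp_force: 30.0
```

Emit:
{"api": "jog_arm", "payload": {
  "commands": [
    [-1,[0.048,0,0.015],[0,0,0]],
    [-1,[0.047,0,0.018],[0,0,0]],
    [-1,[0.046,0,0.021],[0,0,0]],
    [-1,[0.045,0,0.023],[0,0,0]],
    [-1,[0.036,0,0.021],[0,0,0]],
    [-1,[0.035,0,0.023],[0,0,0]],
    [-1,[0.034,0,0.024],[0,0,0]],
    [-1,[0.013,0,0.01],[0,0,0]],
    [-1,[0.013,0,0.01],[0,0,0]],
    [-1,[0.013,0,0.011],[0,0,0]]
  ]
}}

```text
t: 6.7
ee_pos: [481.3, 116.1, 81.5]
orientation: [-2.312, -2.126, -0.003]
ft_force: [2.5, 3.1, 8.6]
width: 22.4
grasp_force: 30.0
```

Emit:
{"api": "jog_arm", "payload": {
  "commands": [
    [-1,[0.01,0,0.008],[0,0,0]],
    [-1,[0.01,0,0.008],[0,0,0]],
    [-1,[0.01,0,0.008],[0,0,0]],
    [-1,[0.01,0,0.008],[0,0,0]],
    [-1,[0,0,0],[0,0,0]],
    [-1,[0,0,0],[0,0,0]],
    [-1,[0,0,0],[0,0,0]]
  ]
}}

```text
t: 7.4
ee_pos: [481.6, 120.0, 78.0]
orientation: [-2.312, -2.126, -0.003]
ft_force: [3.5, 3.8, 5.3]
width: 22.3
grasp_force: 30.0
```

```bash
python3 - <<'E'
from h import *
a=cam("wrist"); s=cam("scene"); t=cam("top")
cv2.imwrite("pics/sc2.png",np.vstack([cv2.resize(s[0][160:360,200:380],None,fx=2.2,fy=1.5),]))
W=np.hstack([cv2.resize(s[0][160:360,200:380],(396,440)),cv2.resize(a[0],(400,250+190))]); cv2.imwrite("pics/mix.png",W)
f=np.load("scene1.npz")["arr_0"]
np.savez("scene2.npz",*s)
# pan heights by side from both views
for n,c in(("scene",s),("top",t)):
    P=cloud(c[1],*c[2:])
    for side,y in(("L",160),("R",-160)):
        q=P[(np.linalg.norm(P[...,:2]-sc(0,y,0)[:2],axis=-1)<70)&(P[...,2]>42)&(P[...,2]<95)]; print(n,side,len(q),np.median(q[:,2]))
E
```

```text
scene L 1416 81.37563264188486
scene R 960 50.26338094848643
top L 647 80.725512483491
top R 733 49.90095057350459
```

View pics/mix.png

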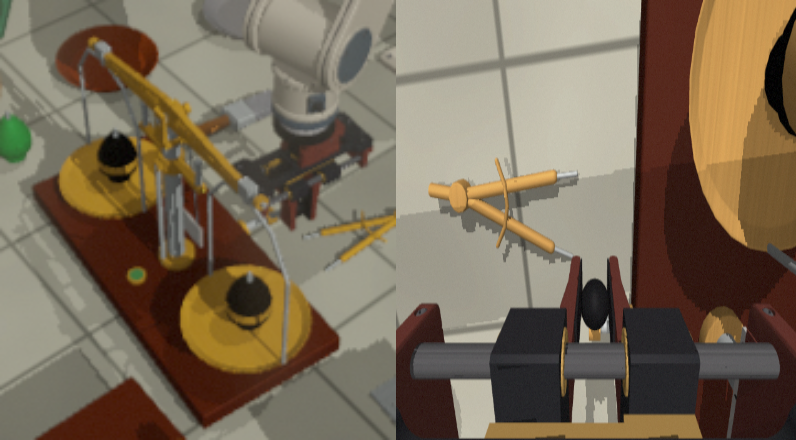

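The beam has tipped: the -y (right) pan is down to about 50 mm and the +y pan up to about 81 mm, so the -y top is heavier. Now I check the lever is at its stop and the beam is still.

```bash
python3 - <<'E'
from h import *
p,Rc=cur(); c=cam("wrist"); im,z,K,Rm,e=c
k=np.zeros(z.shape,np.uint8); k[240:305,300:340]=1; k&=(im.max(2)<60).astype(np.uint8)
k[:, :300]=0
# knob between fingers: columns
for v in range(245,310,6): print(v,''.join('#' if im[v,u].max()<35 else ('+' if im[v,u].max()<60 else '.') for u in range(280,360,2)))
print(p,"expect",sc(-147,57.9,95))
for v in (265,272,277,282): print(v,onplane(320,v,95,K,Rm,e))
t=cam("scene"); P=cloud(t[1],*t[2:])
for side,y in(("L",160),("R",-160)):
    q=P[(np.linalg.norm(P[...,:2]-sc(0,y,0)[:2],axis=-1)<70)&(P[...,2]>42)&(P[...,2]<95)]; print(side,len(q),np.median(q[:,2]))
s=np.load("scene2.npz")["arr_0"]; print("diff px",(cv2.absdiff(s,t[0])[160:360,200:380].max(2)>25).sum())
E
```

```text
245 .......##....................##+........
251 ......+##....................###+.......
257 ......###....############....+#++.......
263 .....+###.############+#####.###+.......
269 .....#+########+#+++++###########+......
275 ....+############+++++############......
281 ....##############++++############+.....
287 ...#+###.############+#######.####+.....
293 ...#####...+###############....###++....
299 ..+#+##..........+###..........###++....
305 ..+#+##........................+##+++...
[481.60505884 120.00405506  78.04422313] expect [479.6876308  114.64669369  95.        ]
265 [482.36611392 120.59032846  95.        ]
272 [482.036223   116.55605831  95.        ]
277 [481.79765468 113.63858166  95.        ]
282 [481.55659977 110.69069633  95.        ]
L 1431 81.42540902327482
R 955 50.12427026210253
diff px 0
```

Emit:
{"api": "jog_arm", "payload": {
  "commands": [
    [-1,[0.01,0,0.006],[0,0,0]],
    [-1,[0.01,0,0.006],[0,0,0]],
    [-1,[0.01,0,0.006],[0,0,0]],
    [-1,[0.01,0,0.006],[0,0,0]],
    [-1,[0.01,0,0],[0,0,0]],
    [-1,[0,0,0],[0,0,0]],
    [-1,[0,0,0],[0,0,0]]
  ]
}}

```text
t: 8.35
ee_pos: [481.8, 123.0, 76.2]
orientation: [2.311, 2.126, -0.001]
ft_force: [1.7, -10.1, 14.8]
width: 22.2
grasp_force: 30.0
```

```bash
python3 - <<'E'
from h import *
p,Rc=cur(); c=cam("wrist"); im,z,K,Rm,e=c
col=[v for v in range(240,330) if im[v,320].max()<70]; print(min(col),max(col))
mid=(min(col)+max(col))/2
print(p,onplane(320,mid,95,K,Rm,e))
E
```

```text
259 313
[481.79615952 123.04673171  76.17135068] [481.65241472 112.56547549  95.        ]
```

At the stop (about 18 N tangential, knob not moving) and the beam at rest. Swinging back.

Emit:
{"api": "jog_arm", "payload": {
  "commands": [
    [-1,[-0.013,0,-0.011],[0,0,0]],
    [-1,[-0.013,0,-0.01],[0,0,0]],
    [-1,[-0.023,0,-0.017],[0,0,0]],
    [-1,[-0.034,0,-0.024],[0,0,0]],
    [-1,[-0.035,0,-0.023],[0,0,0]],
    [-1,[-0.036,0,-0.021],[0,0,0]],
    [-1,[-0.045,0,-0.023],[0,0,0]],
    [-1,[-0.046,0,-0.021],[0,0,0]],
    [-1,[-0.047,0,-0.018],[0,0,0]],
    [-1,[-0.048,0,-0.015],[0,0,0]]
  ]
}}

```text
t: 9.4
ee_pos: [479.1, 90.8, 93.7]
orientation: [-2.312, -2.126, -0.002]
ft_force: [4.4, 3.3, 1.7]
width: 22.9
grasp_force: 30.0
```

Emit:
{"api": "jog_arm", "payload": {
  "commands": [
    [-1,[-0.049,0,-0.013],[0,0,0]],
    [-1,[-0.049,0,-0.01],[0,0,0]],
    [-1,[-0.05,0,-0.007],[0,0,0]],
    [-1,[-0.05,0,-0.004],[0,0,0]],
    [-1,[-0.05,0,-0.001],[0,0,0]],
    [-1,[-0.05,0,0.001],[0,0,0]],
    [-1,[-0.05,0,0.004],[0,0,0]],
    [-1,[-0.05,0,0.007],[0,0,0]],
    [-1,[-0.049,0,0.01],[0,0,0]],
    [-1,[-0.049,0,0.013],[0,0,0]]
  ]
}}

```text
t: 10.4
ee_pos: [474.9, 40.7, 94.0]
orientation: [2.312, 2.127, 0.001]
ft_force: [3.2, 0.3, 9.3]
width: 21.9
grasp_force: 30.0
```

Emit:
{"api": "jog_arm", "payload": {
  "commands": [
    [-1,[-0.048,0,0.015],[0,0,0]],
    [-1,[-0.047,0,0.018],[0,0,0]],
    [-1,[-0.046,0,0.021],[0,0,0]],
    [-1,[-0.045,0,0.023],[0,0,0]],
    [-1,[-0.036,0,0.021],[0,0,0]],
    [-1,[-0.035,0,0.023],[0,0,0]],
    [-1,[-0.034,0,0.024],[0,0,0]],
    [-1,[-0.013,0,0.01],[0,0,0]],
    [-1,[-0.013,0,0.01],[0,0,0]],
    [-1,[-0.013,0,0.011],[0,0,0]]
  ]
}}

```text
t: 11.4
ee_pos: [472.2, 7.4, 76.2]
orientation: [2.312, 2.126, 0.0]
ft_force: [3.1, -3.4, 7.4]
width: 22.7
grasp_force: 30.0
```

Emit:
{"api": "jog_arm", "payload": {
  "commands": [
    [-1,[-0.01,0,0.008],[0,0,0]],
    [-1,[-0.01,0,0.008],[0,0,0]],
    [-1,[-0.01,0,0.008],[0,0,0]],
    [-1,[-0.01,0,0.008],[0,0,0]],
    [-1,[-0.01,0,0.008],[0,0,0]],
    [-1,[-0.01,0,0.008],[0,0,0]],
    [-1,[0,0,0],[0,0,0]]
  ]
}}

```text
t: 12.1
ee_pos: [471.8, 2.3, 71.8]
orientation: [2.313, 2.126, 0.002]
ft_force: [1.9, 3.1, 13.4]
width: 22.1
grasp_force: 30.0
```

```bash
cat > kn.py <<'E'
from h import *
p,Rc=cur(); c=cam("wrist"); im,z,K,Rm,e=c
col=[v for v in range(240,340) if im[v,320].max()<70]; print(min(col),max(col))
print(p,onplane(320,(min(col)+max(col))/2,95,K,Rm,e))
t=cam("scene"); P=cloud(t[1],*t[2:])
for side,y in(("L",160),("R",-160)):
    q=P[(np.linalg.norm(P[...,:2]-sc(0,y,0)[:2],axis=-1)<70)&(P[...,2]>42)&(P[...,2]<95)]; print(side,len(q),np.median(q[:,2]))
E
python3 kn.py
```

```text
255 302
[471.80910561   2.28466704  71.80027721] [472.18647409  -1.2118713   95.        ]
L 1392 66.65118333394344
R 912 64.75762266928314
```

Emit:
{"api": "jog_arm", "payload": {
  "commands": [
    [-1,[-0.01,0,0.003],[0,0,0]],
    [-1,[-0.01,0,0.003],[0,0,0]],
    [-1,[-0.01,0,0.003],[0,0,0]],
    [-1,[-0.01,0,0.003],[0,0,0]],
    [-1,[0,0,0],[0,0,0]],
    [-1,[0,0,0],[0,0,0]]
  ]
}}

```text
t: 12.8
ee_pos: [471.7, 0.6, 71.1]
orientation: [-2.313, -2.124, -0.006]
ft_force: [1.3, 23.0, 18.6]
width: 22.8
grasp_force: 30.0
```

```bash
python3 kn.py
```

```text
252 299
[471.72770431   0.57366854  71.06514247] [472.25627361  -0.87511349  95.        ]
L 1395 66.73344356440475
R 920 64.90548513015335
```

Lever at the arrest stop (force 23 N) and the pans level. Unload, open, and rise.

Emit:
{"api": "jog_arm", "payload": {
  "commands": [
    [-1,[0.02,0,-0.015],[0,0,0]],
    [-1,[0.01,0,-0.01],[0,0,0]],
    [1,[0,0,0],[0,0,0]],
    [1,[0,0,0],[0,0,0]],
    [1,[0,0,0],[0,0,0]],
    [1,[0,0,0],[0,0,0]],
    [1,[0,0,0],[0,0,0]],
    [1,[0,0,0],[0,0,0]],
    [1,[0,0,0],[0,0,0]],
    [1,[0,0,0],[0,0,0]]
  ]
}}

```text
t: 13.9
ee_pos: [471.2, 0.7, 72.3]
orientation: [2.312, 2.127, -0.0]
ft_force: [0.6, -0.3, 0.2]
width: 82.9
grasp_force: 0.0
```

Emit:
{"api": "jog_arm", "payload": {
  "commands": [
    [1,[0,0,-0.1],[0,0,0]],
    [1,[0,0,-0.3],[0,0,0]],
    [1,[0,0,-0.4],[0,0,0]],
    [1,[0,0,-0.4],[0,0,0]],
    [1,[0,0,-0.2],[0,0,0]],
    [1,[0,0,0],[0,0,0]]
  ]
}}

```text
t: 14.5
ee_pos: [473.2, 0.7, 216.0]
orientation: [2.309, 2.124, 0.008]
ft_force: [0.8, 0.2, -1.0]
width: 87.9
grasp_force: 0.0
```

```bash
python3 - <<'E'
from h import *
p,Rc=cur(); o=get_obs(); print(p,o["qpos"])
for n in("top","scene"):
    c=cam(n); P=cloud(c[1],*c[2:]); hsv=cv2.cvtColor(c[0],cv2.COLOR_BGR2HSV)
    np.savez(n+"3.npz",*c)
    d=np.linalg.norm(P[...,:2]-sc(0,-160,0)[:2],axis=-1)
    q=P[(d<45)&(P[...,2]>85)&(P[...,2]<160)]
    # band ring: gold points between 92 and 107
    g=P[(d<50)&(abs(P[...,2]-99)<6)]; tip=P[(d<40)&(P[...,2]>140)&(P[...,2]<158)]
    print(n,"tip",len(tip),tip.mean(0) if len(tip) else 0,"band",len(g),g[:,:2].min(0),g[:,:2].max(0))
    if len(g)>8:
        A=np.c_[2*g[:,:2],np.ones(len(g))]; s=np.linalg.lstsq(A,(g[:,:2]**2).sum(1),rcond=None)[0]; print("circ",s[:2],np.sqrt(s[2]+s[:2]@s[:2]))
print("pan",sc(0,-160,0))
# next pose: in front of right pan, lean 45
E
```

```text
[473.22665483   0.71912698 215.97387048] [-2.36443949e-02  2.05247954e-01  1.96642358e+00  2.77023998e-05
  9.62937838e-01  5.98051316e-02]
top tip 17 [ 602.15981886 -113.95016277  144.49447279] band 18 [ 576.68564706 -141.75610318] [626.03778095 -91.47529588]
circ [ 604.51786807 -116.30392658] 26.6204273249241
scene tip 20 [ 604.28621672 -112.25247989  144.16561266] band 63 [ 581.73013547 -134.76453538] [630.29048164 -86.34790505]
circ [ 602.85064156 -114.62583808] 25.59463840432904
pan [ 608.50632507 -114.47151599    0.        ]
```

```bash
sed -i 's/^def lean.*$/def lean(az,l): # tool z leans forward to az by l from down, tool x forward-up, jaws horizontal/; s/y=np.array(\[-np.sin(az),np.cos(az),0\]); return np.stack(\[np.cross(y,zt),y,zt\],1)/y=np.array([np.sin(az),-np.cos(az),0]); return np.stack([np.cross(y,zt),y,zt],1)/' h.py; python3 - <<'E'
from h import *
p,Rc=cur(); L=lean(yaw,np.pi/4); print(L.round(2).tolist())
B=np.array([606,-113,99]); 
pre=B-131*L[:,2]-SX*25; print(pre)
plan(p,Rc,pre,L,14)
E
```

```text
[[0.7, -0.08, 0.7], [-0.06, -1.0, -0.06], [0.71, 0.0, -0.71]]
[ 488.75754977 -103.44713235  191.63098834]
[-0.073, 0.019, 0.015] [-0.056, 0.056, 0.135]
[-0.071, 0.026, 0.013] [-0.056, 0.056, 0.135]
[-0.069, 0.033, 0.011] [-0.056, 0.056, 0.135]
[-0.065, 0.039, 0.01] [-0.056, 0.056, 0.135]
[-0.061, 0.046, 0.009] [-0.056, 0.056, 0.135]
[-0.057, 0.052, 0.008] [-0.056, 0.056, 0.135]
[-0.051, 0.057, 0.008] [-0.056, 0.056, 0.135]
[-0.045, 0.062, 0.009] [-0.056, 0.056, 0.135]
[-0.039, 0.066, 0.01] [-0.056, 0.056, 0.135]
[-0.032, 0.069, 0.011] [-0.056, 0.056, 0.135]
[-0.025, 0.072, 0.013] [-0.056, 0.056, 0.135]
[-0.018, 0.073, 0.015] [-0.056, 0.056, 0.135]
[-0.011, 0.074, 0.018] [-0.056, 0.056, 0.135]
[-0.004, 0.074, 0.021] [-0.056, 0.056, 0.135]
axis-turn deg 7.02077380888867 mm 7.6978671243385755
```

Emit:
{"api": "jog_arm", "payload": {
  "commands": [
    [1,[-0.07,0.02,0.015],[-0.056,0.056,0.135]],
    [1,[-0.07,0.026,0.013],[-0.056,0.056,0.135]],
    [1,[-0.07,0.033,0.011],[-0.056,0.056,0.135]],
    [1,[-0.065,0.039,0.01],[-0.056,0.056,0.135]],
    [1,[-0.061,0.046,0.01],[-0.056,0.056,0.135]],
    [1,[-0.057,0.052,0.01],[-0.056,0.056,0.135]],
    [1,[-0.051,0.057,0.01],[-0.056,0.056,0.135]]
  ]
}}

```text
t: 15.3
ee_pos: [479.2, -51.4, 199.6]
orientation: [2.855, 1.088, 0.658]
ft_force: [0.4, 0.9, 0.3]
width: 88.1
grasp_force: 0.0
```

Emit:
{"api": "jog_arm", "payload": {
  "commands": [
    [1,[-0.045,0.062,0.01],[-0.056,0.056,0.135]],
    [1,[-0.04,0.066,0.01],[-0.056,0.056,0.135]],
    [1,[-0.032,0.069,0.011],[-0.056,0.056,0.135]],
    [1,[-0.025,0.072,0.013],[-0.056,0.056,0.135]],
    [1,[-0.018,0.073,0.015],[-0.056,0.056,0.135]],
    [1,[-0.01,0.074,0.018],[-0.056,0.056,0.135]],
    [1,[0,0.074,0.02],[-0.056,0.056,0.135]],
    [1,[0,0,0],[0,0,0]],
    [1,[0,0,0],[0,0,0]]
  ]
}}

```text
t: 16.2
ee_pos: [490.5, -86.4, 193.7]
orientation: [2.919, 0.16, 1.105]
ft_force: [-0.3, 0.3, -0.3]
width: 87.4
grasp_force: 0.0
```

```bash
python3 - <<'E'
from h import *
p,Rc=cur(); print(p,Rc.round(3).tolist(),get_obs()["qpos"].round(2)); L=lean(yaw,np.pi/4); 
c=cam("wrist"); cv2.imwrite("pics/w3.png",c[0]); np.savez("w3.npz",*c)
P=cloud(*c[1:]); d=np.linalg.norm(P[...,:2]-sc(0,-160,0)[:2],axis=-1)
g=P[(d<50)&(abs(P[...,2]-99)<6)]; tip=P[(d<40)&(P[...,2]>140)&(P[...,2]<158)]
print(len(tip),tip.mean(0),len(g))
A=np.c_[2*g[:,:2],np.ones(len(g))]; s=np.linalg.lstsq(A,(g[:,:2]**2).sum(1),rcond=None)[0]; print("circ",s[:2],np.sqrt(s[2]+s[:2]@s[:2]))
E
```

```text
[490.51104229 -86.36657558 193.65078336] [[0.745, 0.09, 0.661], [0.101, -0.995, 0.02], [0.659, 0.052, -0.75]] [-0.35  0.16  2.38  1.87  0.26 -0.68]
132 [ 600.27494685 -116.21117074  145.30245453] 407
circ [ 601.95739869 -115.89499823] 27.17071283003631
```

View pics/w3.png

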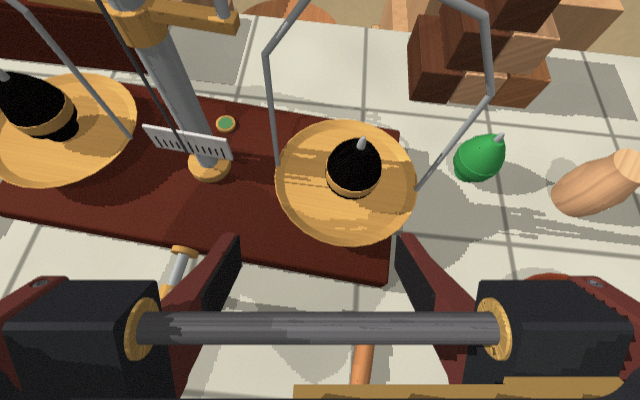

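The wrist view shows the heavier black top on the -y pan at (354,165), standing upright between the bow rods. The turn lagged near a wrist singularity, so I finish the orientation first.

```bash
cat > pre.py <<'E'
from h import *
p,Rc=cur(); L=lean(yaw,np.radians(47)); B=np.array([602.5,-115.5,99])
pre=B-(150-18.7)*L[:,2]; print(p,pre,get_obs()["qpos"].round(2)); plan(p,Rc,pre,L,8)
E
python3 pre.py
```

```text
[490.92539363 -86.4917469  194.11561286] [ 506.79043771 -107.70162339  188.54638468] [-0.35  0.16  2.38  1.87  0.26 -0.68]
[0.007, 0.028, 0.018] [-0.013, 0.015, 0.025]
[0.008, 0.027, 0.018] [-0.013, 0.015, 0.025]
[0.008, 0.027, 0.019] [-0.013, 0.015, 0.025]
[0.008, 0.027, 0.019] [-0.013, 0.015, 0.025]
[0.009, 0.026, 0.019] [-0.013, 0.015, 0.025]
[0.009, 0.026, 0.02] [-0.013, 0.015, 0.025]
[0.009, 0.026, 0.02] [-0.013, 0.015, 0.025]
[0.01, 0.025, 0.02] [-0.013, 0.015, 0.025]
axis-turn deg 1.4458567444275183 mm 3.383264850644239
```

Emit:
{"api": "jog_arm", "payload": {
  "commands": [
    [1,[0.008,0.027,0.019],[-0.013,0.015,0.025]],
    [1,[0.008,0.027,0.019],[-0.013,0.015,0.025]],
    [1,[0.008,0.027,0.019],[-0.013,0.015,0.025]],
    [1,[0.008,0.027,0.019],[-0.013,0.015,0.025]],
    [1,[0.008,0.026,0.019],[-0.013,0.015,0.025]],
    [1,[0.008,0.026,0.019],[-0.013,0.015,0.025]],
    [1,[0.008,0.026,0.02],[-0.013,0.015,0.025]],
    [1,[0.01,0.026,0.02],[-0.013,0.015,0.025]],
    [1,[0,0,0],[0,0,0]],
    [1,[0,0,0],[0,0,0]]
  ]
}}

```text
t: 17.25
ee_pos: [507.2, -107.7, 189.0]
orientation: [2.847, -0.114, 1.243]
ft_force: [-0.6, 0.5, 0.3]
width: 87.9
grasp_force: 0.0
```

```bash
python3 pre.py; python3 - <<'E'
from h import *
c=cam("wrist"); np.savez("w4.npz",*c); cv2.imwrite("pics/w4.png",c[0])
P=cloud(*c[1:]); d=np.linalg.norm(P[...,:2]-np.array([603,-115]),axis=-1)
g=P[(d<40)&(abs(P[...,2]-99)<6)]; tip=P[(d<30)&(P[...,2]>142)&(P[...,2]<158)]
print(len(tip),tip.mean(0),len(g),np.median(P[(d>35)&(d<65)&(P[...,2]>50)&(P[...,2]<80)][:,2]))
A=np.c_[2*g[:,:2],np.ones(len(g))]; s=np.linalg.lstsq(A,(g[:,:2]**2).sum(1),rcond=None)[0]; print("circ",s[:2],np.sqrt(s[2]+s[:2]@s[:2]))
u=np.argwhere((d<30)&(P[...,2]>149)&(P[...,2]<158)); print(u.mean(0))
for v,uu in [u.mean(0)]: print("tip ray @154",onplane(uu,v,152,*c[2:]))
E
```

```text
[ 507.21293424 -107.71351717  189.04521277] [ 506.79043771 -107.70162339  188.54638468] [-0.35  0.23  2.41  2.55  0.35 -1.19]
[-0.001, 0.0, 0.0] [-0.0, -0.0, 0.0]
[-0.001, 0.0, 0.0] [-0.0, -0.0, 0.0]
[-0.001, 0.0, 0.0] [-0.0, -0.0, 0.0]
[-0.001, 0.0, 0.0] [-0.0, -0.0, 0.0]
[-0.001, 0.0, 0.0] [-0.0, -0.0, 0.0]
[-0.001, 0.0, 0.0] [-0.0, -0.0, 0.0]
[-0.001, 0.0, 0.0] [-0.0, -0.0, 0.0]
[-0.001, 0.0, 0.0] [-0.0, -0.0, 0.0]
axis-turn deg 0.022076457342372124 mm 0.0817268935092179
88 [ 600.19434513 -116.22743586  147.84612607] 425 63.739140655988734
circ [ 601.90329991 -116.05350671] 27.196636118859956
[158.14705882 318.94117647]
tip ray @154 [ 600.51960914 -116.08461656  152.        ]
```

Emit:
{"api": "jog_arm", "payload": {
  "commands": [
    [1,[0,0.004,0.15],[0,0,0]],
    [1,[0,0,0.25],[0,0,0]],
    [1,[0,0,0.25],[0,0,0]],
    [1,[0,0,0.2],[0,0,0]],
    [1,[0,0,0.15],[0,0,0]],
    [1,[0,0,0.1],[0,0,0]],
    [1,[0,0,0.05],[0,0,0]],
    [1,[0,0,0],[0,0,0]],
    [1,[0,0,0],[0,0,0]]
  ]
}}

```text
t: 18.2
ee_pos: [590.8, -115.3, 111.3]
orientation: [2.847, -0.117, 1.243]
ft_force: [0.2, 0.3, -0.2]
width: 87.9
grasp_force: 0.0
```

```bash
python3 - <<'E'
from h import *
p,Rc=cur(); c=cam("wrist"); cv2.imwrite("pics/w5.png",c[0]); print(p,Rc.round(3).tolist(),"grasp pt",p-18.7*Rc[:,2])
E
```

```text
[ 590.83289837 -115.26696645  111.26212859] [[0.677, -0.082, 0.731], [-0.055, -0.997, -0.06], [0.734, 0.0, -0.68]] grasp pt [ 577.15952714 -114.14048167  123.96881783]
```

View pics/w5.png

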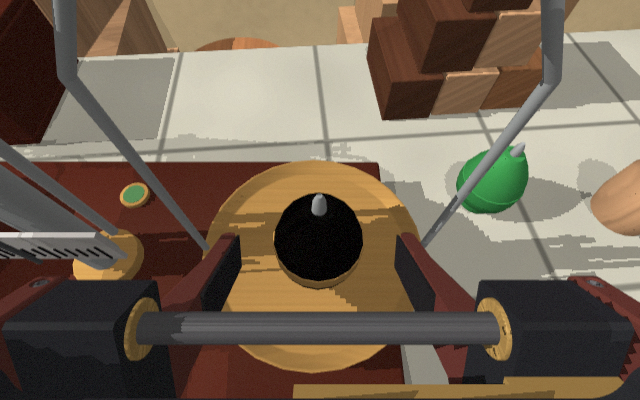

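The top (318,240) is centred between the fingers, clear of the rods; 35 mm remain.

Emit:
{"api": "jog_arm", "payload": {
  "commands": [
    [1,[0,0,0.12],[0,0,0]],
    [1,[0,0,0.12],[0,0,0]],
    [1,[0,0,0.08],[0,0,0]],
    [1,[-0.01,0,0.03],[0,0,0]],
    [1,[0,0,0],[0,0,0]],
    [-1,[0,0,0],[0,0,0]],
    [-1,[0,0,0],[0,0,0]],
    [-1,[0,0,0],[0,0,0]],
    [-1,[0,0,0],[0,0,0]]
  ]
}}

```text
t: 19.15
ee_pos: [616.1, -117.4, 86.7]
orientation: [2.846, -0.117, 1.244]
ft_force: [0.7, 0.1, 0.3]
width: 59.2
grasp_force: 0.0
```

Emit:
{"api": "jog_arm", "payload": {
  "commands": [
    [-1,[0,0,0],[0,0,0]],
    [-1,[0,0,0],[0,0,0]],
    [-1,[0,0,0],[0,0,0]]
  ]
}}

```text
t: 19.45
ee_pos: [616.1, -117.4, 86.6]
orientation: [2.846, -0.117, 1.244]
ft_force: [-0.2, -0.1, -0.6]
width: 55.5
grasp_force: 30.0
```

```bash
python3 - <<'E'
from h import *
p,Rc=cur(); o=get_obs(); print(p,"grasp pt",p-18.7*Rc[:,2],o["qpos"].round(2))
for n,d in(("up20",[0,0,10]),("out",-10*SX)): print(n,(Rc.T@np.array(d)/100).round(4))
E
```

```text
[ 616.13594545 -117.42221228   86.55903179] grasp pt [ 602.46050406 -116.29255367   99.26321119] [-0.28  0.59  2.21  2.84  0.49 -1.43]
up20 [ 0.0734  0.     -0.0679]
out [-0.0679  0.0001 -0.0734]
```

Gripped (55.5 mm, 30 N). Lift, then draw out.

Emit:
{"api": "jog_arm", "payload": {
  "commands": [
    [-1,[0.02,0,-0.02],[0,0,0]],
    [-1,[0.05,0,-0.05],[0,0,0]],
    [-1,[0.07,0,-0.065],[0,0,0]],
    [-1,[0.04,0,-0.1],[0,0,0]],
    [-1,[0,0,-0.2],[0,0,0]],
    [-1,[-0.03,0,-0.25],[0,0,0]],
    [-1,[-0.06,0,-0.25],[0,0,0]],
    [-1,[-0.06,0,-0.2],[0,0,0]],
    [-1,[-0.06,0,-0.2],[0,0,0]],
    [-1,[0,0,0],[0,0,0]]
  ]
}}

```text
t: 20.45
ee_pos: [514.3, -108.9, 176.1]
orientation: [2.846, -0.117, 1.244]
ft_force: [0.5, -0.4, -0.7]
width: 55.1
grasp_force: 30.0
```

```bash
python3 - <<'E'
from h import *
p,Rc=cur(); o=get_obs(); print(p,o["qpos"].round(2),o["width"],o["grasp_force"])
t=cam("scene"); cv2.imwrite("pics/sc4.png",t[0][140:340,160:400])
P=cloud(t[1],*t[2:])
for side,y in(("L",160),("R",-160)):
    q=P[(np.linalg.norm(P[...,:2]-sc(0,y,0)[:2],axis=-1)<65)&(P[...,2]>42)&(P[...,2]<95)]; print(side,len(q),np.median(q[:,2]))
L=lean(np.arctan2(-364,461),np.radians(47)); G=np.array([461,-364,115.]); plan(p,Rc,G+18.7*L[:,2],L,12)
E
```

```text
[ 514.34067034 -108.92247356  176.11363016] [-0.34  0.27  2.4   2.62  0.39 -1.26] 55.071664827548084 29.99973782710626
L 1163 64.01021717473304
R 1009 67.03077395833293
[-0.057, 0.222, 0.029] [-0.045, -0.0, 0.042]
[-0.05, 0.222, 0.037] [-0.045, -0.0, 0.042]
[-0.042, 0.222, 0.045] [-0.045, -0.0, 0.042]
[-0.035, 0.222, 0.053] [-0.045, -0.0, 0.042]
[-0.027, 0.221, 0.061] [-0.045, -0.0, 0.042]
[-0.02, 0.219, 0.069] [-0.045, -0.0, 0.042]
[-0.013, 0.217, 0.077] [-0.045, -0.0, 0.042]
[-0.006, 0.215, 0.084] [-0.045, -0.0, 0.042]
[0.002, 0.212, 0.092] [-0.045, -0.0, 0.042]
[0.009, 0.208, 0.1] [-0.045, -0.0, 0.042]
[0.015, 0.204, 0.107] [-0.045, -0.0, 0.042]
[0.022, 0.199, 0.114] [-0.045, -0.0, 0.042]
axis-turn deg 2.796803943577418 mm 23.08374384568578
```

Emit:
{"api": "jog_arm", "payload": {
  "commands": [
    [-1,[-0.057,0.222,0.029],[-0.045,0,0.042]],
    [-1,[-0.05,0.222,0.037],[-0.045,0,0.042]],
    [-1,[-0.042,0.222,0.045],[-0.045,0,0.042]],
    [-1,[-0.035,0.222,0.053],[-0.045,0,0.042]],
    [-1,[-0.027,0.221,0.061],[-0.045,0,0.042]],
    [-1,[-0.02,0.22,0.069],[-0.045,0,0.042]],
    [-1,[-0.013,0.217,0.077],[-0.045,0,0.042]],
    [-1,[-0.006,0.215,0.084],[-0.045,0,0.042]],
    [-1,[0,0.212,0.092],[-0.045,0,0.042]]
  ]
}}

```text
t: 21.4
ee_pos: [485.7, -308.3, 118.9]
orientation: [2.614, -0.695, 1.143]
ft_force: [-0.1, -0.1, -1.4]
width: 55.3
grasp_force: 30.0
```

Emit:
{"api": "jog_arm", "payload": {
  "commands": [
    [-1,[0.01,0.208,0.1],[-0.045,0,0.042]],
    [-1,[0.015,0.204,0.1],[-0.045,0,0.042]],
    [-1,[0.02,0.2,0.1],[-0.045,0,0.042]],
    [-1,[0,0,0],[0,0,0]],
    [-1,[0,0,0],[0,0,0]]
  ]
}}

```text
t: 21.9
ee_pos: [473.7, -372.0, 101.8]
orientation: [2.52, -0.866, 1.1]
ft_force: [-0.0, 0.2, -2.6]
width: 55.3
grasp_force: 30.0
```

```bash
python3 - <<'E'
from h import *
p,Rc=cur(); o=get_obs(); L=lean(np.arctan2(-364,461),np.radians(47)); print(p,o["qpos"].round(2),o["width"],"G",p-18.7*Rc[:,2],"tilt err deg",np.degrees(R.from_matrix(Rc.T@L).as_rotvec()))
c=cam("top"); cv2.imwrite("pics/top5.png",c[0]); P=cloud(c[1],*c[2:])
w=cam("wrist"); s=cam("scene")
a=cv2.resize(w[0],(480,300)); b=cv2.resize(s[0][90:290,160:360],(300,300)); cv2.imwrite("pics/mix2.png",np.hstack([a,b]))
G=np.array([461,-364,44.]); plan(p,Rc,G+18.7*L[:,2],L,6)
E
```

```text
[ 473.66447404 -371.98475034  101.80207238] [-0.7   0.54  2.27  3.08  0.49 -1.54] 55.30983242863393 G [ 462.83190943 -363.58032485  114.5186433 ] tilt err deg [-0.35765369 -0.15352933  0.19119833]
[-0.088, 0.003, 0.078] [-0.001, -0.001, 0.001]
[-0.088, 0.003, 0.079] [-0.001, -0.001, 0.001]
[-0.088, 0.003, 0.079] [-0.001, -0.001, 0.001]
[-0.087, 0.003, 0.079] [-0.001, -0.001, 0.001]
[-0.087, 0.003, 0.079] [-0.001, -0.001, 0.001]
[-0.087, 0.003, 0.079] [-0.001, -0.001, 0.001]
axis-turn deg 0.07227344331936707 mm 11.763926453191146
```

View pics/mix2.png

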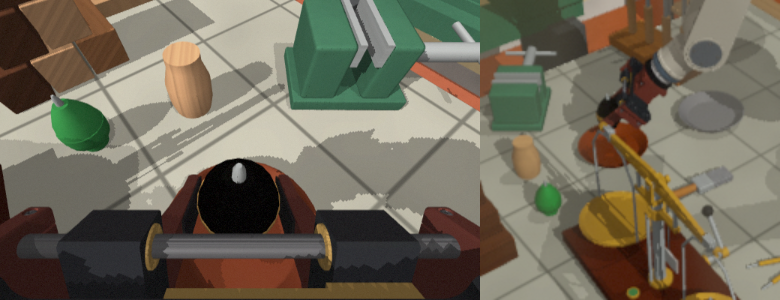

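The top is held upright over the brown saucer, the -y pan is empty and nothing else has moved. Lower it.

Emit:
{"api": "jog_arm", "payload": {
  "commands": [
    [-1,[-0.09,0,0.08],[0,0,0]],
    [-1,[-0.13,0,0.12],[0,0,0]],
    [-1,[-0.13,0,0.12],[0,0,0]],
    [-1,[-0.09,0,0.08],[0,0,0]],
    [-1,[-0.05,0,0.045],[0,0,0]],
    [-1,[-0.02,0,0.02],[0,0,0]],
    [-1,[0,0,0],[0,0,0]],
    [-1,[0,0,0],[0,0,0]]
  ]
}}

```text
t: 22.85
ee_pos: [473.1, -371.6, 33.8]
orientation: [2.518, -0.866, 1.102]
ft_force: [0.1, 0.4, -0.7]
width: 55.6
grasp_force: 30.0
```

```bash
python3 -c "
from h import *
p,Rc=cur(); print(p-18.7*Rc[:,2],get_obs()['ft_force'])"
```

```text
[ 462.30329812 -363.13679819   46.50463324] [ 0.07377367  0.39862028 -0.73304961]
```

Emit:
{"api": "jog_arm", "payload": {
  "commands": [
    [-1,[-0.011,0,0.01],[0,0,0]],
    [-1,[-0.011,0,0.01],[0,0,0]],
    [-1,[-0.007,0,0.007],[0,0,0]],
    [-1,[-0.007,0,0.007],[0,0,0]],
    [-1,[-0.004,0,0.0035],[0,0,0]],
    [-1,[-0.004,0,0.0035],[0,0,0]],
    [-1,[0,0,0],[0,0,0]],
    [-1,[0,0,0],[0,0,0]]
  ]
}}

```text
t: 23.65
ee_pos: [473.3, -371.8, 29.1]
orientation: [2.515, -0.866, 1.106]
ft_force: [-6.0, 4.4, 15.8]
width: 55.4
grasp_force: 30.0
```

Contact made. Ease off, then open.

Emit:
{"api": "jog_arm", "payload": {
  "commands": [
    [-1,[0.003,0,-0.003],[0,0,0]],
    [-1,[0.002,0,-0.002],[0,0,0]],
    [-0.2,[0,0,0],[0,0,0]],
    [0,[0,0,0],[0,0,0]],
    [0.4,[0,0,0],[0,0,0]],
    [0.7,[0,0,0],[0,0,0]],
    [1,[0,0,0],[0,0,0]],
    [1,[0,0,0],[0,0,0]],
    [1,[0,0,0],[0,0,0]],
    [1,[0,0,0],[0,0,0]]
  ]
}}

```text
t: 24.65
ee_pos: [472.8, -371.5, 27.8]
orientation: [2.519, -0.867, 1.101]
ft_force: [0.5, -0.5, 0.1]
width: 87.9
grasp_force: 0.0
```

Emit:
{"api": "jog_arm", "payload": {
  "commands": [
    [1,[0,0,-0.05],[0,0,0]],
    [1,[0,0,-0.1],[0,0,0]],
    [1,[0,0,-0.2],[0,0,0]],
    [1,[0,0,-0.25],[0,0,0]],
    [1,[0,0,-0.25],[0,0,0]],
    [1,[0,0,-0.2],[0,0,0]],
    [1,[0,0,-0.1],[0,0,0]],
    [1,[0,0,0],[0,0,0]],
    [1,[0,0,0],[0,0,0]]
  ]
}}

```text
t: 25.55
ee_pos: [406.7, -320.2, 106.4]
orientation: [2.518, -0.867, 1.102]
ft_force: [0.7, 0.4, 0.1]
width: 87.8
grasp_force: 0.0
```

```bash
python3 - <<'E'
from h import *
p,Rc=cur(); print(p)
w=cam("wrist"); s=cam("scene")
a=cv2.resize(w[0],(480,300)); b=cv2.resize(s[0][130:330,160:360],(300,300)); cv2.imwrite("pics/mix3.png",np.hstack([a,b]))
P=cloud(*w[1:]); d=np.linalg.norm(P[...,:2]-np.array([462,-364]),axis=-1)
print("tip",P[(d<40)&(P[...,2]>82)&(P[...,2]<110)].mean(0), P[d<40][:,2].max())
E
```

```text
[ 406.74250827 -320.1812319   106.38489042]
tip [ 460.57060838 -361.22319051   86.35588955] 95.38762373780281
```

View pics/mix3.png

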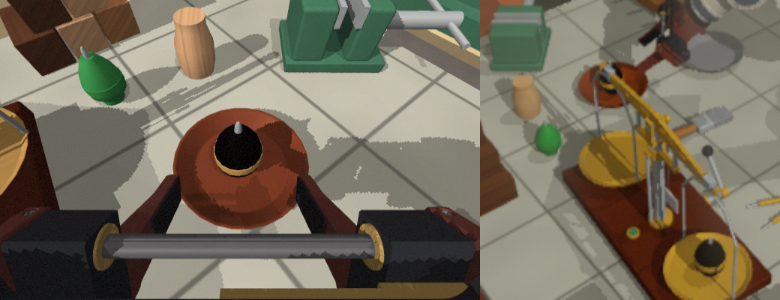

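The heavier top stands upright in the middle of the brown saucer. The lighter one is on its pan, the lever is arrested and the gripper is clear.

```bash
python3 -c "
from h import *
print(close_job())"
```

```text
the job is handed in; nothing more can be done
None
```

The beam tipped down on the -y side, so the top there was the heavier; with the beam arrested again I moved it onto its head in the brown saucer, left the lighter top on its pan, and handed the job in at about 26 s of the 70 s (the hand-in gave no verdict).

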